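# Clamp the humidity cartridge and hold its cover plate over the screw holes

### The arm

A 7-joint arm with a two-finger parallel gripper is mounted at the origin on the work surface. World frame = base frame: x ahead of the robot, y to its left, z up, the work surface at z = 0. Lengths are in m, angles in rad, forces in N, time in s.
With the tool pointing down it reaches from about 0.425 to 0.875 m from the base axis. Payload 4.7 kg.
Tool frame: the origin (TCP) lies on the centre line of the jaws, within the pads' length; the fingertips stand 8 mm ahead of it and the grasp point (between the pads) lies 11 mm behind it; z points along the fingers, y is the line along which they close (so a half turn about z gives the same grasp; the last joint's range is limited). The gripper opens to 87 mm and grips with 3 to 60 N. Pads are 19 mm wide; open, the fingers measure 117 mm over their backs; the gripper's body (75 mm by 190 mm) begins 51 mm behind the grasp point.
Start: joints at [1.123, 0.321, -0.07, 1.45, 0.023, 1.371, -0.057], TCP at [0.29, -0.582, 0.231] pointing down, gripper open.
Joint ranges: [-2.86, 2.86], [-0.3, 2.09], [-1.38, 1.24], [0.06, 2.45], [-1.56, 4.7], [0.09, 2.05], [-2.69, 2.69]. Speed limits (rad/s): [2.57, 2.57, 3.14, 3.14, 3.14, 3.14, 3.14].

### API

Orientations are given as a unit quaternion [w, x, y, z].
In Python, from workcell import robot gives the robot as it stands.
- The arm moves only by the tool step_arm, never from a script. Its argument "targets" is a list of rows, each a list of 5 numbers: the shift along the world's x, y, z scaled (see below), then the turn about the world's z scaled (see below), then the opening, from -1 (shut) to 1 (fully open). In form: [[tx, ty, tz, yaw, grip], ...]. A call has 1 to 5 rows; each row is the pose to reach, as a shift and turn from the pose commanded when the call began; what a row does not reach only later rows make up. The controller multiplies each number of a shift by 20 cm and each number of a turn by 1.5 rad. A row lasts 1/10 s, in which the tool goes at most 50 mm and 8.59 degrees, less where a joint would pass 70% of its speed; a pose out of reach is approached as far as the arm can. A call with a number of a shift or a turn outside -1 to 1 is refused whole. A call with a gripper value outside its range is refused whole. The fingers move at their own pace and stop on an object; "grip_force" is the grip in N (left out, the last holds). Time passes only in rows, so rows that repeat a pose let the fingers close. It gives the time, the measured TCP pose, the force, the opening and the grip force at its end, in the units of the state.
- robot.get_obs(): the state, without advancing time (a new reading comes with each control period).
- robot.get_image(name): name is "scene" or "side" or "wrist"; returns the picture (400x640x3 uint8, blue, green, red); there is no depth.
- robot.camera_params(name): a dict with "K" (3x3 intrinsics, pixels), "k1" (the pictures are not rectified: a ray, as slopes to the right and down, at radius r is drawn at 1 + k1 r^2 times it, then the intrinsics apply), "R" (3x3) and "t" (3): a world point X has camera coordinates R X + t; the wrist camera has in their place "hand_eye" (4x4, takes a point from camera to tool coordinates, whose origin is the TCP and whose axes are the flange's). Camera axes: x right, y down, z forward; pixel columns grow to the right and rows downward; lengths in m; the calibration is good to about 2 mm. A picture is of the moment at which its call begins: read the wrist's pose just before it. camera_params takes no time and is no camera call.
- robot.finish_job(): hands the job in; it is judged then, once.
The state is a dict: "time_s": time; "joint_positions": joint angles; "qvel": joint speeds; "joint_torque": joint torques, N m; "tool_pos": TCP position; "orientation": TCP orientation; "contact_force": force on the tool from outside, world axes, zero at the start; "wrist_torque": the same for the moment, N m; "grip_width": finger opening in m; "grasp_force": force on a finger pad.
Only numpy, scipy, OpenCV 4.12 (cv2) and the standard library are available. Lean on these libraries where they do the work, as an engineer would, in place of code of your own. Each camera call takes 0.05 s, during which the arm holds its last target. There are 200 camera calls.

### The job

The humidity cartridge is already loaded in the grey housing: first swing the hinged retaining bar fully down flat over it, then take the cover plate from the foam pad and hold it level about 1 cm above the housing, not touching it, with each of the plate's three holes centred over its own threaded hole (the pair over the pair, the single one over the single one) so that a colleague can start the screws. Finish while still holding the plate hovering there, steady; do not put it down or let go. Leave the jar, the small bottle and the tape roll alone.

Things in the scene. Friction and masses are not known exactly. Their poses are not given: they have to be found in the camera images.
- housing: Grey metal housing fixed to the table, 110 (its x) x 170 (y) x 50 mm high; a bare aluminium flange 30 mm wide across each y end; between them an open well, 70 (x) x 110 (y) mm, with a white cartridge, top 36 mm up. Walls and flanges end level, 50 mm up. Three 8 mm threaded holes: two in the +y flange, one in the -y. On either side of the table, yaw within 0.45 rad. Origin: centre of the underside.
- thread1 (a point): Mouth of the threaded hole at (-38, 70, 50) mm in the housing's frame (one of the pair)
- thread2 (a point): Mouth of the threaded hole at (38, 70, 50) mm in the housing's frame (the other of the pair)
- thread3 (a point): Mouth of the single threaded hole at (0, -70, 50) mm in the housing's frame
- bar (a joint): Steel retaining bar, 16 wide x 94 long x 6 mm thick, hinged in the well about the housing's x axis. 0 = flat over the cartridge, pointing to the housing's +y, at its stop, upper face 44 mm above the housing's underside; grows as the free end rises, to 1.5 rad. Starts at 0.8 to 1.3. A stiff hinge: it stays where left, 1 to 2 N at the free end moves it.
- bar_hinge (a point): Middle of the bar's hinge axis, at (0, -48, 41) mm in the housing's frame; the bar's mid-thickness passes through it
- bar_tip (a point): Middle of the bar's free end on its upper face, 94 mm along the bar from the hinge axis and 3 mm above its mid-thickness
- plate: Loose aluminium cover plate on the pad, 110 (its x) x 170 (y) x 5 mm, 0.25 to 0.39 kg, with three 16 mm holes (two near the +y end, one near the -y end). Black bar handle over its middle: 12 wide (x), 78 long (y), 14 mm high, mid-height 40 mm above the underside, on two 10 mm posts at y = -33, 33 mm. +y end within 1.1 rad of the housing's +y. Origin: centre of the underside.
- hole1 (a point): Centre of the plate's hole at (-38, 70) mm, on its underside; belongs over thread1
- hole2 (a point): Centre of the plate's hole at (38, 70) mm, on its underside; belongs over thread2
- hole3 (a point): Centre of the plate's single hole at (0, -70) mm, on its underside; belongs over thread3
- pad: Grey foam pad fixed to the table, 150 x 210 x 25 mm high, on the other side from the housing; the plate lies on it. Origin: centre of the underside
- jar: Bystander: glass jar with black cap, 60 mm across, 65 mm high, on the table beyond the work. Origin: centre of the underside
- vial: Bystander: small clear bottle with white cap, 36 mm across, 75 mm high. Origin: centre of the underside
- tape: Bystander: roll of paper tape lying flat, 90 mm across, 22 mm high. Origin: centre of the underside
Not all that is in view belongs to the job. Leave any brown look-alike of the plate alone.

How it is judged:
On the way, in this order (a step that is already met when the one before it is completed fails the run):
1. the retaining bar lies flat over the cartridge while the plate still lies on the pad (value of joint bar below 0.06 rad and z of plate in the frame of pad below 0.035 m), for 0.2 s.
2. the plate is lifted clear of the pad in the fingers (z of plate in the frame of pad above 0.045 m and contact force between plate and the fingers above 1 N), for 0.2 s.
At the end, for the whole second after the job is handed in: The gripper holds the plate still and level (within 0.1 rad), each of its three holes within 5 mm sideways of its threaded hole and 3 to 20 mm above it, the plate touching nothing of the housing, and the retaining bar is down flat (below 0.06 rad) (horizontal distance between hole1 and thread1 below 0.005 m and horizontal distance between hole2 and thread2 below 0.005 m and horizontal distance between hole3 and thread3 below 0.005 m and z of hole1 in the frame of housing between 0.053 and 0.07 m and z of hole2 in the frame of housing between 0.053 and 0.07 m and z of hole3 in the frame of housing between 0.053 and 0.07 m and angle between plate's own z axis and vertical below 0.1 rad and value of joint bar below 0.06 rad and linear speed of plate below 0.02 m/s and angular speed of plate below 0.15 rad/s and contact force between plate and the fingers above 1 N and contact force between plate and housing below 0.2 N); the arm keeps its last pose, push and grip.
It fails at once if the jar is disturbed (moved over 20 mm) (distance of jar from where it was at the start of the episode above 0.02 m).
It fails at once if the small bottle is disturbed (moved over 20 mm) (distance of vial from where it was at the start of the episode above 0.02 m).
It fails at once if the tape roll is disturbed (moved over 20 mm) (distance of tape from where it was at the start of the episode above 0.02 m).
It also fails if it takes over 48 s, if anything falls off the work surface, if the arm or the gripper's body presses on something with over 40 N, if the wrist force passes 120 N, or if a joint passes its speed limit or range.

## Working session

There is one attempt and no reset: what is moved stays moved. The work goes in short steps, Python scripts to look and compute and a tool call to move; the robot and the scene stay as the last step left them, time stands still between calls to the robot, and variables do not carry over. Pictures are saved under pics/ and viewed, at most 10 in all, crops included, and the job is handed in when it is done.

Besides the shell and the picture viewer there is one more tool, called after "Emit:" as name(argument=value, ...) on one line, values as JSON. step_arm: Moves the arm, as the interface text tells. Shifts and turns lie within -1 to 1; 1 stands for 20 cm of shift or 1.5 rad of turn. Its arguments: {"type":"object","properties":{"targets":{"type":"array"},"grip_force":{"type":"number"}},"required":["targets"]}

```bash
mkdir -p pics; ls; python3 - <<'E'
from workcell import robot
import cv2, numpy as np
np.set_printoptions(precision=4,suppress=True)
for n in ("scene","side"):
    cv2.imwrite(f"pics/{n}0.png",robot.get_image(n)); print(n,robot.camera_params(n))
print(robot.camera_params("wrist")); print(robot.get_obs())
E
```

```text
pics
scene {'K': array([[392.481 ,   0.    , 318.1425],
       [  0.    , 392.481 , 213.3073],
       [  0.    ,   0.    ,   1.    ]]), 'k1': -0.07394492835499876, 'R': array([[ 0.7682,  0.64  , -0.0178],
       [ 0.3152, -0.4022, -0.8596],
       [-0.5573,  0.6547, -0.5107]]), 't': array([-0.4266, -0.0956,  1.2197])}
side {'K': array([[448.7815,   0.    , 324.3715],
       [  0.    , 448.7815, 202.3357],
       [  0.    ,   0.    ,   1.    ]]), 'k1': -0.04358454801153392, 'R': array([[-0.9086, -0.4177,  0.0057],
       [-0.3028,  0.6491, -0.6979],
       [ 0.2878, -0.6358, -0.7162]]), 't': array([0.4948, 0.2235, 0.8451])}
{'K': array([[277.3075,   0.    , 316.3785],
       [  0.    , 277.3075, 194.526 ],
       [  0.    ,   0.    ,   1.    ]]), 'k1': -0.017341598110369547, 'hand_eye': array([[-0.0005, -0.9631, -0.2692,  0.074 ],
       [ 1.    , -0.0006,  0.0005, -0.0002],
       [-0.0006, -0.2692,  0.9631, -0.1541],
       [ 0.    ,  0.    ,  0.    ,  1.    ]])}
{'time_s': 0.1, 'joint_positions': array([ 1.1231,  0.3217, -0.0701,  1.4516,  0.0226,  1.3708, -0.0569]), 'qvel': array([-0.0017, -0.0023, -0.0005, -0.0026, -0.0004,  0.0001,  0.0001]), 'joint_torque': array([ -0.0002, -49.2574,  -0.4056, -31.3398,  -0.0639,   0.0396,
         0.0001]), 'tool_pos': array([ 0.2894, -0.5815,  0.2296]), 'orientation': array([-0.0008,  0.9735,  0.2289, -0.0003]), 'contact_force': array([-0.9362, -0.5382,  0.7253]), 'wrist_torque': array([-0.0089, -0.0171, -0.0187]), 'grasp_force': 0.0, 'grip_width': 0.08699261691383016}
```

View pics/scene0.png

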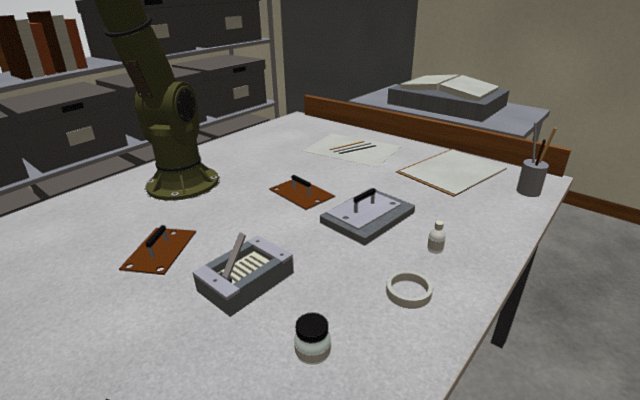

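View pics/side0.png

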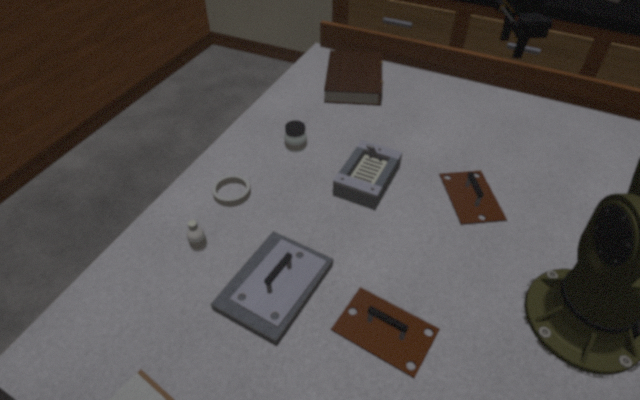

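Scene view: the housing is at (243,272) with the bar up. The aluminium plate on the grey pad is at (367,210). The brown look-alikes at (158,250) and (302,192) are to be left alone. The jar is at (312,337), the tape at (409,290) and the bottle at (436,237). The side view agrees: housing (368,175), plate (280,285). The silver plate on grey foam with the black handle fits the description, and I'll confirm it in an enlarged crop.

```bash
cat > h.py <<'E'
import numpy as np, cv2
from workcell import robot
from scipy.spatial.transform import Rotation as Rn
np.set_printoptions(precision=4,suppress=True)
def cam(n,obs=None):
    p=robot.camera_params(n)
    if n!="wrist": return p["K"],p["k1"],p["R"],p["t"]
    T=np.eye(4);q=obs["orientation"];T[:3,:3]=Rn.from_quat([q[1],q[2],q[3],q[0]]).as_matrix();T[:3,3]=obs["tool_pos"]
    W=np.linalg.inv(T@p["hand_eye"]); return p["K"],p["k1"],W[:3,:3],W[:3,3]
def proj(c,X):
    K,k,R,t=c; X=np.atleast_2d(X)@R.T+t; s=X[:,:2]/X[:,2:]; s=s*(1+k*(s**2).sum(1,keepdims=True))
    return s@K[:2,:2].T+K[:2,2]
def unproj(c,px,z):
    K,k,R,t=c; d=(np.atleast_2d(px)-K[:2,2])/np.diag(K)[:2]; s=d.copy()
    for _ in range(10): s=d/(1+k*(s**2).sum(1,keepdims=True))
    r=np.c_[s,np.ones(len(s))]@R; o=-R.T@t; return o+r*((z-o[2])/r[:,2])[:,None]
def crop(im,x,y,w,h,W,H): return cv2.resize(im[y:y+h,x:x+w],(W,H),interpolation=cv2.INTER_CUBIC)
E
python3 - <<'E'
from h import *
a=cv2.imread("pics/scene0.png");b=cv2.imread("pics/side0.png")
m=np.vstack([np.hstack([crop(a,185,225,120,90,400,300),crop(a,310,175,120,90,400,300)]),np.hstack([crop(b,320,130,100,75,400,300),crop(b,205,225,140,105,400,300)])])
cv2.imwrite("pics/c1.png",m)
E
```

```text
(no output)
```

View pics/c1.png

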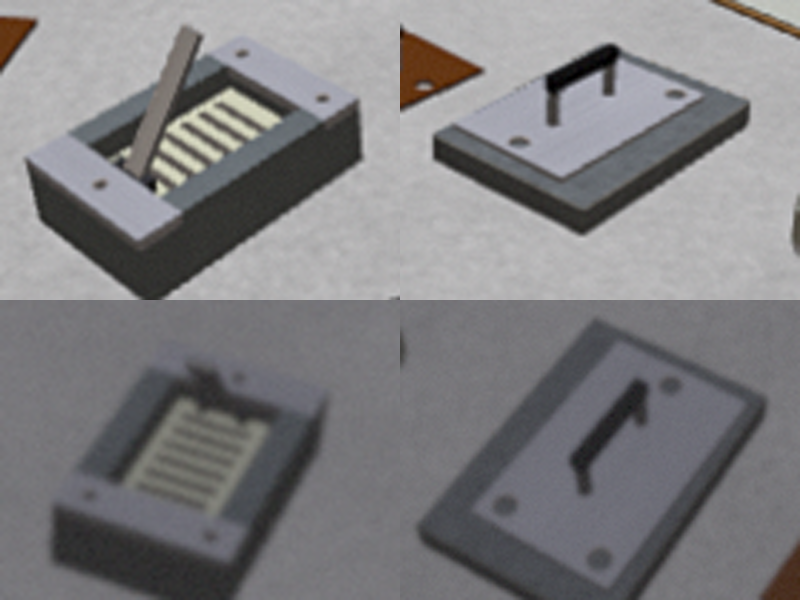

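The crop confirms it: a silver plate with a black handle on the grey pad. In the scene view the threads sit at about (215,280.5) for the single and (258,241), (281.6,254.7) for the pair. The plate's single hole is at (299.5,254.8) in the side view and its pair at (241.8,296.8), (275,315.3).

```bash
cat > fit.py <<'E'
from h import *
M=np.array([[-.038,.07],[.038,.07],[0,-.07]])
def fit(P,M=M):
    c=P.mean(0);A=M-M.mean(0);B=P[:,:2]-c[:2]
    th=np.arctan2((A[:,0]*B[:,1]-A[:,1]*B[:,0]).sum(),(A*B).sum())
    R=np.array([[np.cos(th),-np.sin(th)],[np.sin(th),np.cos(th)]])
    o=c[:2]-R@M.mean(0); return o,th,(P[:,:2]-(M@R.T+o))*1000
E
python3 - <<'E'
from fit import *
s=cam("scene");d=cam("side")
for n,c,px,z in [("house sc",s,[[257.9,240.9],[281.6,254.7],[215,280.5]],.05),("house sd",d,[[372.5,189.25],[342.5,179],[379.75,149.5]],.05),
  ("plate sd",d,[[275,315.3],[241.75,296.75],[299.5,254.75]],.03)]:
    P=unproj(c,px,z);print(n,P[:,:2].tolist());print([fit(p) for p in (P,P[[1,0,2]])])
print("plate sc",unproj(s,[[345.7,217.6],[392.8,203.2]],.03))
o=robot.get_obs();T=Rn.from_quat(np.roll(o["orientation"],-1)).as_matrix();print(T)
E
```

```text
house sc [[0.4823390355897129, -0.11529573523164333], [0.5577252568637836, -0.11887928242136786], [0.5158865143404707, -0.2568212346925059]]
[(array([ 0.5179, -0.187 ]), np.float64(-0.03287412594943285), array([[ 0.1344,  0.4792],
       [-0.4383, -0.6063],
       [ 0.3039,  0.1271]])), (array([ 0.5181, -0.187 ]), np.float64(-0.024633657060733696), array([[ 75.914 ,  -2.8024],
       [-75.4492,   2.6532],
       [ -0.4648,   0.1492]]))]
house sd [[0.4769571918434684, -0.11390728206210843], [0.5521605560047556, -0.11653868740053508], [0.5103533073695247, -0.25571112575693167]]
[(array([ 0.5124, -0.1854]), np.float64(-0.030830200453143698), array([[ 0.3436,  0.3292],
       [-0.4169,  0.0405],
       [ 0.0733, -0.3698]])), (array([ 0.5125, -0.1854]), np.float64(-0.028518881445925813), array([[ 75.6574,  -2.2176],
       [-75.5151,   2.581 ],
       [ -0.1423,  -0.3634]]))]
plate sd [[0.528199144162608, 0.25166233133937926], [0.6040717843334827, 0.24371929968686962], [0.5504056710560499, 0.10901250129364154]]
[(array([0.5583, 0.1783]), np.float64(-0.1113719756213379), array([[-0.1151, -0.4033],
       [ 0.2284,  0.1004],
       [-0.1133,  0.3029]])), (array([0.5582, 0.1783]), np.float64(-0.11541535537472551), array([[ 75.5527,  -8.4777],
       [-75.8143,   8.2175],
       [  0.2617,   0.2602]]))]
plate sc [[0.5551 0.107  0.03  ]
 [0.609  0.2412 0.03  ]]
[[ 0.8952  0.4456 -0.0009]
 [ 0.4456 -0.8952  0.0015]
 [-0.0001 -0.0017 -1.    ]]
```

Emit:
step_arm(targets=[[1,1,0,0.718,-1],[1,1,0,0.718,-1],[1,1,0,0.718,-1],[1,1,0,0.718,-1],[1,1,0,0.718,-1]])

```text
time_s: 0.6
tool_pos: [0.4673, -0.4034, 0.2302]
orientation: [-0.0, 0.82, 0.572, -0.0]
contact_force: [0.0, 0.0, 0.3]
grip_width: 0.0547
grasp_force: 0.0
```

Emit:
step_arm(targets=[[0.225,0.69,0,0.216,-1],[0.225,0.69,0,0.216,-1],[0.225,0.69,0,0.216,-1],[0.225,0.69,0,0.216,-1],[0.225,0.69,0,0.216,-1]])

```text
time_s: 1.1
tool_pos: [0.5116, -0.2659, 0.2304]
orientation: [-0.0, 0.718, 0.696, -0.0]
contact_force: [-0.4, -1.7, 0.4]
grip_width: 0.015
grasp_force: 0.0
```

```bash
cat > snap.py <<'E'
from h import *; import sys,pickle
n=sys.argv[1];o=robot.get_obs();cv2.imwrite(f"pics/{n}.png",robot.get_image("wrist"));pickle.dump(o,open(f"{n}.pkl","wb"))
print(o["tool_pos"],o["orientation"],o["contact_force"],o["grasp_force"],o["grip_width"],o["time_s"])
E
python3 snap.py w1
```

```text
[ 0.5116 -0.2659  0.2304] [-0.      0.7184  0.6956 -0.0003] [-0.3544 -1.6967  0.4238] 0.0 0.014994501212997188 1.1
```

View pics/w1.png

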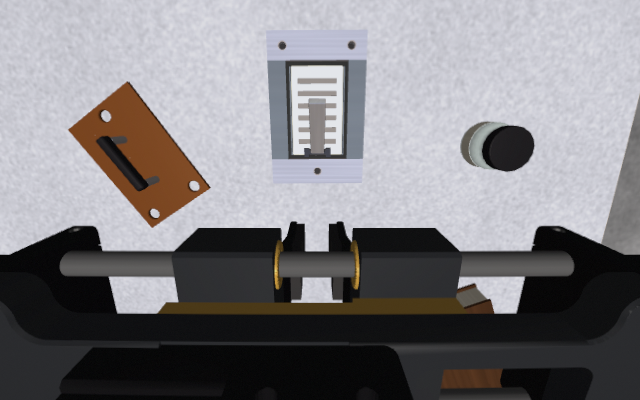

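Wrist view: threads at about (282,45) and (351,45) for the pair and (317,170) for the single. The bar points up the image, with its tip near (316,100).

```bash
cat > meas.py <<'E'
from fit import *; import pickle
def blobs(n,pts,z,r=7):
    g=cv2.cvtColor(cv2.imread(f"pics/{n}.png"),cv2.COLOR_BGR2GRAY).astype(float);out=[]
    for x,y in pts:
        x,y=int(x),int(y);p=g[y-r:y+r+1,x-r:x+r+1];w=np.clip(np.median(p)-25-p,0,None)
        yy,xx=np.mgrid[y-r:y+r+1,x-r:x+r+1];out.append([(w*xx).sum()/w.sum(),(w*yy).sum()/w.sum()])
    c=cam("wrist",pickle.load(open(f"{n}.pkl","rb")));P=unproj(c,out,z);return np.array(out),P,fit(P)
E
python3 - <<'E'
from meas import *
print(*blobs("w1",[(282,45),(351,45),(317,170)],.05))
E
```

```text
[[281.8549  45.2258]
 [351.0318  44.8243]
 [316.9872 170.4969]] [[ 0.479  -0.1151  0.05  ]
 [ 0.5546 -0.1171  0.05  ]
 [ 0.513  -0.2553  0.05  ]] (array([ 0.5149, -0.1858]), np.float64(-0.02768205335376248), array([[ 0.1852, -0.2785],
       [-0.1926, -0.2422],
       [ 0.0074,  0.5207]]))
```

Emit:
step_arm(targets=[[0.01,0,-0.22,0,-1],[0.01,0,-0.44,0,-1],[0.01,0,-0.61,0,-1],[0.01,0.1,-0.61,0,-1],[0.01,0.2,-0.61,0,-1]])

```text
time_s: 1.65
tool_pos: [0.5122, -0.2278, 0.1078]
orientation: [-0.001, 0.721, 0.693, -0.0]
contact_force: [0.5, 1.1, 0.4]
grip_width: 0.0004
grasp_force: 0.0
```

Emit:
step_arm(targets=[[0,0.06,0,0,-1],[0,0.12,0,0,-1],[0,0.18,0,0,-1],[0,0.24,-0.04,0,-1],[0,0.28,-0.08,0,-1]])

```text
time_s: 2.15
tool_pos: [0.5138, -0.1704, 0.0926]
orientation: [0.001, 0.719, 0.695, 0.0]
contact_force: [0.6, -0.5, 0.8]
grip_width: 0.0009
grasp_force: 0.5
```

Emit:
step_arm(targets=[[0.005,0.01,-0.05,0,-1],[0.005,0.02,-0.1,0,-1],[0.005,0.02,-0.15,0,-1],[0.005,0.02,-0.19,0,-1],[0.005,0.02,-0.2,0,-1]])

```text
time_s: 2.65
tool_pos: [0.514, -0.1672, 0.0522]
orientation: [-0.001, 0.72, 0.694, -0.0]
contact_force: [-4.2, 2.5, 12.2]
grip_width: 0.0008
grasp_force: 6.3
```

Emit:
step_arm(targets=[[0,0,-0.008,0,-1],[0,0,-0.012,0,-1],[0,0,-0.012,0,-1],[0,0,-0.012,0,-1]])

```text
time_s: 3.05
tool_pos: [0.5141, -0.1672, 0.052]
orientation: [-0.0, 0.72, 0.694, -0.001]
contact_force: [-6.1, 2.8, 17.6]
grip_width: 0.0005
grasp_force: 8.6
```

Emit:
step_arm(targets=[[0,0,0.25,0,-1],[0.05,0.2,0.5,-0.01,0],[0.1,0.4,0.7,-0.02,0.5],[0.15,0.6,0.9,-0.04,1],[0.23,0.8,1,-0.051,1]])

```text
time_s: 3.55
tool_pos: [0.5536, -0.0282, 0.2384]
orientation: [0.001, 0.747, 0.665, 0.0]
contact_force: [0.6, 0.1, 0.3]
grip_width: 0.0247
grasp_force: 0.0
```

Emit:
step_arm(targets=[[0,0.25,0,0,1],[0,0.53,0,0,1],[0,0.53,0,0,1],[0,0.53,0,0,1]])

```text
time_s: 3.95
tool_pos: [0.5528, 0.08, 0.2359]
orientation: [-0.0, 0.744, 0.668, -0.0]
contact_force: [0.2, -0.8, -0.6]
grip_width: 0.0566
grasp_force: 0.0
```

```bash
python3 snap.py w2; python3 - <<'E'
from h import *
b=robot.get_image("scene");w=cv2.imread("pics/w2.png")
cv2.imwrite("pics/c2.png",np.vstack([crop(w,0,0,640,300,800,375),np.hstack([crop(b,185,225,160,90,400,225),np.zeros((225,400,3),np.uint8)])]))
E
```

```text
[0.5528 0.08   0.2359] [-0.0001  0.744   0.6681 -0.0001] [ 0.2096 -0.8437 -0.6284] 0.0 0.05659296955776278 3.95
```

View pics/c2.png

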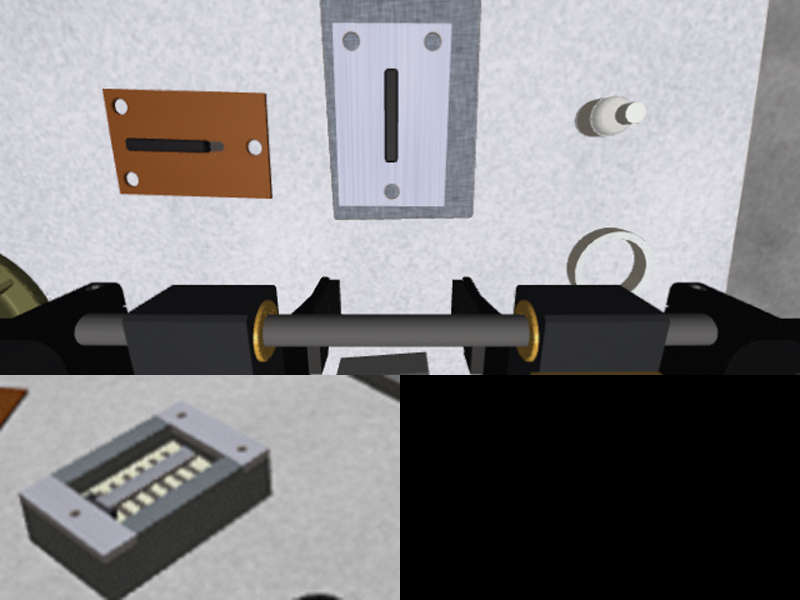

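The wrist view shows the plate's pair at (281,33) and (346,33) and its single hole at (313,153). The scene crop shows the bar flat.

```bash
python3 - <<'E'
from meas import *
for r in (9,11): print(*blobs("w2",[(281,33),(346,33),(313,153)],.03,r))
c=cam("wrist",pickle.load(open("w2.pkl","rb")))
print(unproj(c,[[391*.8,69*.8],[391*.8,162*.8]],.072))
E
```

```text
[[280.1311  31.7503]
 [345.7069  32.3323]
 [312.7131 152.8665]] [[0.5294 0.2535 0.03  ]
 [0.6053 0.2446 0.03  ]
 [0.5515 0.1095 0.03  ]] (array([0.5594, 0.1794]), np.float64(-0.1135661969703321), array([[-0.168 ,  0.2709],
       [ 0.152 ,  0.0433],
       [ 0.016 , -0.3142]]))
[[280.3077  32.0453]
 [345.7182  32.5766]
 [312.7216 152.8628]] [[0.5296 0.2532 0.03  ]
 [0.6053 0.2444 0.03  ]
 [0.5515 0.1095 0.03  ]] (array([0.5595, 0.1792]), np.float64(-0.11401612312731214), array([[-0.0846,  0.1212],
       [ 0.0703, -0.0003],
       [ 0.0143, -0.121 ]]))
[[0.5641 0.2162 0.072 ]
 [0.5556 0.1404 0.072 ]]
```

Emit:
step_arm(targets=[[0.03,0.25,0,-0.004,1],[0.033,0.495,-0.1,-0.004,1],[0.033,0.495,-0.3,-0.004,1],[0.033,0.495,-0.5,-0.004,1],[0.033,0.495,-0.6,-0.004,1]])

```text
time_s: 4.55
tool_pos: [0.5584, 0.1736, 0.112]
orientation: [-0.001, 0.748, 0.663, -0.003]
contact_force: [0.1, -0.9, -0.4]
grip_width: 0.0868
grasp_force: 0.0
```

```bash
python3 -c "
from h import *
print(robot.get_obs())"
```

```text
{'time_s': 4.55, 'joint_positions': array([ 0.2224,  0.35  , -0.6792,  1.7354,  0.239 ,  1.1465, -0.6485]), 'qvel': array([-0.054 ,  0.1809,  0.0611,  0.1675,  0.1432, -0.3374, -0.1066]), 'joint_torque': array([ -0.8568, -42.5533,  -7.6731, -28.9828,  -0.2889,   0.0461,
         0.0633]), 'tool_pos': array([0.5584, 0.1736, 0.112 ]), 'orientation': array([-0.0007,  0.7484,  0.6632, -0.0029]), 'contact_force': array([ 0.079 , -0.8509, -0.401 ]), 'wrist_torque': array([-0.0818, -0.077 ,  0.0098]), 'grasp_force': 0.0, 'grip_width': 0.0867591094567091}
```

Still settling, so I'll hold and then descend the remaining part.

Emit:
step_arm(targets=[[0,0,0,0,1],[0,0,0,0,1],[0,0,0,0,1]])

```text
time_s: 4.85
tool_pos: [0.5613, 0.1765, 0.118]
orientation: [0.001, 0.748, 0.664, 0.001]
contact_force: [0.7, 0.8, -0.6]
grip_width: 0.0872
grasp_force: 0.0
```

Emit:
step_arm(targets=[[-0.005,0.01,-0.16,0.003,1],[-0.005,0.01,-0.3,0.003,1],[-0.005,0.01,-0.32,0.003,1],[-0.005,0.01,-0.32,0.003,1]])

```text
time_s: 5.25
tool_pos: [0.5592, 0.179, 0.053]
orientation: [0.0, 0.746, 0.666, 0.0]
contact_force: [0.2, 0.1, 0.8]
grip_width: 0.0872
grasp_force: 0.0
```

Emit:
step_arm(targets=[[0,0,0,0,-1],[0,0,0,0,-1],[0,0,0,0,-1],[0,0,0,0,-1],[0,0,0,0,-1]], grip_force=45)

```text
time_s: 5.75
tool_pos: [0.559, 0.1792, 0.0526]
orientation: [0.0, 0.746, 0.666, 0.0]
contact_force: [-0.1, 0.3, -0.3]
grip_width: 0.0547
grasp_force: 0.0
```

Emit:
step_arm(targets=[[0,0,0,0,-1],[0,0,0,0,-1],[0,0,0,0,-1],[0,0,0,0,-1],[0,0,0,0,-1]])

```text
time_s: 6.25
tool_pos: [0.5587, 0.1792, 0.0522]
orientation: [-0.0, 0.746, 0.666, -0.0]
contact_force: [0.4, -0.6, -0.7]
grip_width: 0.015
grasp_force: 0.0
```

Emit:
step_arm(targets=[[0,0,0,0,-1],[0,0,0,0,-1],[0,0,0,0,-1]])

```text
time_s: 6.55
tool_pos: [0.5588, 0.1792, 0.0522]
orientation: [0.0, 0.746, 0.666, 0.0]
contact_force: [0.3, 0.1, -1.1]
grip_width: 0.0117
grasp_force: 45.0
```

Emit:
step_arm(targets=[[0,0,0.05,0,-1],[0,0,0.15,0,-1],[0,0,0.3,0,-1],[0,0,0.35,0,-1],[0,0,0.35,0,-1]])

```text
time_s: 7.05
tool_pos: [0.5597, 0.1796, 0.1239]
orientation: [0.001, 0.746, 0.666, 0.001]
contact_force: [-0.8, -0.0, -2.9]
grip_width: 0.0114
grasp_force: 45.0
```

```bash
python3 snap.py w3
```

```text
[0.5597 0.1796 0.1239] [0.0009 0.7459 0.666  0.0014] [-0.8318 -0.035  -2.8956] 44.99985756352544 0.011402950836448567 7.05
```

View pics/w3.png

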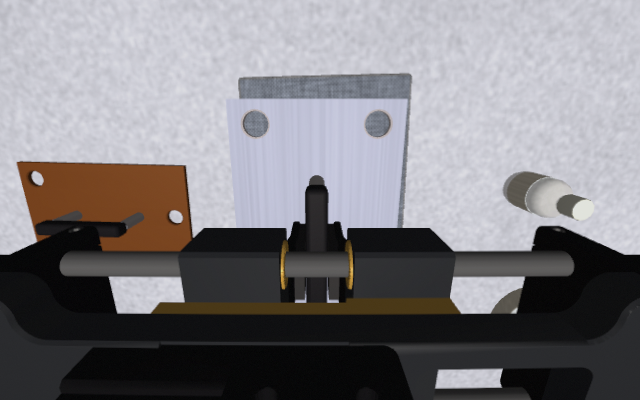

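Held: the plate's pair shows at (256,124) and (377,124), clear of the pad. I'll check the slip and tilt from these.

```bash
cat > held.py <<'E'
from h import *; import pickle,sys
# corners/holes seen by wrist -> position & pitch of plate given tool
def held(n,px):
    o=pickle.load(open(f"{n}.pkl","rb"));c=cam("wrist",o)
    for z in (.0522,):
        zt=o["tool_pos"][2]-.0222
        P=unproj(c,px,zt);print("z assumed",zt,P,"spacing",np.linalg.norm(P[0]-P[1]))
        # height that gives 76 mm
        from scipy.optimize import brentq
        f=lambda z:np.linalg.norm(np.subtract(*unproj(c,px,z)))-.076
        zz=brentq(f,zt-.05,zt+.05);print("z for 76mm",zz)
        d=P[1]-P[0];th=np.arctan2(d[1],d[0]);m=P.mean(0)[:2];ctr=m-.07*np.array([-np.sin(th),np.cos(th)])
        print("centre",ctr,"yaw",th,"minus tool",ctr-o["tool_pos"][:2])
    return o
g=cv2.cvtColor(cv2.imread(f"pics/{sys.argv[1]}.png"),cv2.COLOR_BGR2GRAY)
px=[]
for a in sys.argv[2:]:
    x,y=map(int,a.split(","));r=19;p=g[y-r:y+r+1,x-r:x+r+1]
    _,b=cv2.threshold(p,0,255,cv2.THRESH_BINARY_INV+cv2.THRESH_OTSU);_,l,s,ce=cv2.connectedComponentsWithStats(b);k=l[r,r];print(s[k],k)
    px.append(ce[k]+[x-r,y-r])
print(px);held(sys.argv[1],np.array(px))
E
python3 held.py w3 256,124 377,124
```

```text
[  5   5  27  28 547] 1
[  7   5  26  27 546] 1
[array([254.8885, 123.5686]), array([377.6026, 123.4853])]
z assumed 0.10171028111037364 [[0.5303 0.2535 0.1017]
 [0.6056 0.245  0.1017]] spacing 0.07575964821786092
z for 76mm 0.10115080016894665
centre [0.56   0.1797] yaw -0.11293397672270317 minus tool [0.0003 0.0001]
```

Emit:
step_arm(targets=[[-0.02,-0.08,0.05,0.01,-1],[-0.05,-0.22,0.08,0.02,-1],[-0.07,-0.38,0.08,0.03,-1],[-0.1,-0.54,0.08,0.04,-1],[-0.12,-0.7,0.08,0.05,-1]])

```text
time_s: 7.6
tool_pos: [0.5329, 0.0378, 0.1363]
orientation: [-0.001, 0.72, 0.694, -0.001]
contact_force: [0.4, -0.4, -4.3]
grip_width: 0.0116
grasp_force: 45.0
```

Emit:
step_arm(targets=[[-0.03,-0.16,0,0,-1],[-0.05,-0.32,0,0,-1],[-0.07,-0.48,0,0,-1],[-0.09,-0.6,0,0.007,-1],[-0.1,-0.7,0,0.007,-1]])

```text
time_s: 8.1
tool_pos: [0.5128, -0.1027, 0.1362]
orientation: [-0.001, 0.717, 0.697, -0.001]
contact_force: [0.8, 0.1, -3.9]
grip_width: 0.0116
grasp_force: 45.0
```

Emit:
step_arm(targets=[[0,-0.1,0,0,-1],[0,-0.2,0,0,-1],[0,-0.3,0,0,-1],[0,-0.35,0,0,-1],[0,-0.35,0,0,-1]])

```text
time_s: 8.6
tool_pos: [0.5136, -0.1722, 0.1368]
orientation: [-0.001, 0.718, 0.696, -0.001]
contact_force: [0.0, 0.7, -3.7]
grip_width: 0.0115
grasp_force: 45.0
```

Emit:
step_arm(targets=[[0.007,-0.04,0,0.001,-1],[0.007,-0.068,-0.08,0.001,-1],[0.007,-0.068,-0.16,0.001,-1],[0.007,-0.068,-0.22,0.001,-1],[0.007,-0.068,-0.235,0.001,-1]])

```text
time_s: 9.1
tool_pos: [0.5147, -0.1834, 0.0888]
orientation: [-0.002, 0.716, 0.698, -0.001]
contact_force: [0.3, 0.3, -3.7]
grip_width: 0.0114
grasp_force: 45.0
```

Emit:
step_arm(targets=[[0,0,0,0,-1],[0,0,0,0,-1],[0,0,0,0,-1],[0,0,0,0,-1],[0,0,0,0,-1]])

```text
time_s: 9.6
tool_pos: [0.5164, -0.1845, 0.0917]
orientation: [0.0, 0.716, 0.698, 0.0]
contact_force: [0.8, 0.0, -3.7]
grip_width: 0.0112
grasp_force: 45.0
```

```bash
python3 snap.py w4; python3 - <<'E'
from h import *
a=robot.get_image("scene");b=robot.get_image("side")
cv2.imwrite("pics/sc4.png",a);cv2.imwrite("pics/sd4.png",b)
w=cv2.imread("pics/w4.png")
cv2.imwrite("pics/c4.png",np.vstack([np.hstack([crop(a,185,205,120,100,400,333),crop(b,320,120,120,100,400,333)]),crop(w,170,20,300,100,800,266)]))
E
```

```text
[ 0.5164 -0.1845  0.0917] [0.0005 0.7162 0.6979 0.0001] [ 0.7725  0.0029 -3.7248] 44.99999485909939 0.011240516499905645 9.6
```

View pics/c4.png

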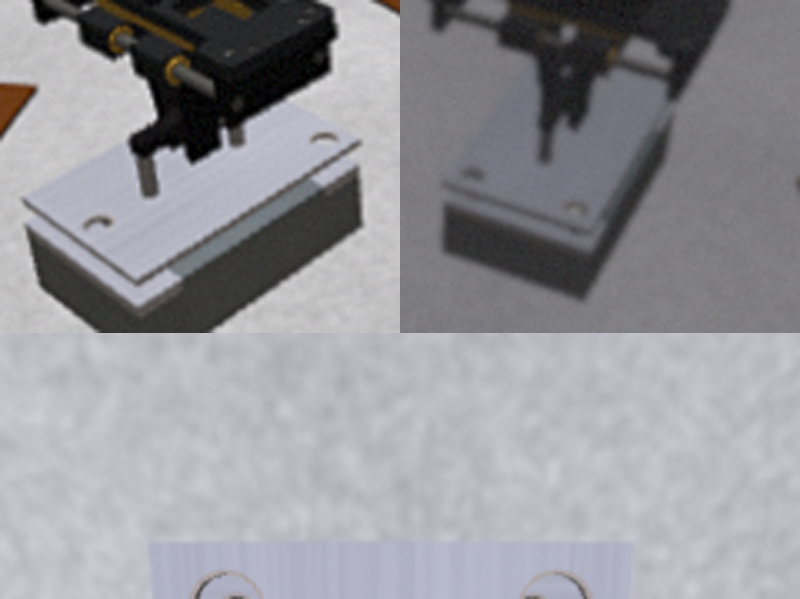

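The plate hovers over the housing with a clear gap in both views. I'll look through the pair holes for a precise check.

```bash
python3 - <<'E'
from fit import *; import pickle
w=cv2.imread("pics/w4.png");o=pickle.load(open("w4.pkl","rb"))
cw=cam("wrist",o);s=cam("scene")
p=o["tool_pos"];th=2*np.arctan2(o["orientation"][2],o["orientation"][1])-1.5704
R=lambda t:np.array([[np.cos(t),-np.sin(t)],[np.sin(t),np.cos(t)]])
def pts(ctr,t,z): return np.c_[M@R(t).T+ctr,np.full(3,z)]
pl=pts(p[:2],th,p[2]-.0222);hs=pts([.515,-.1858],-.0277,.05)
print("yaw",th);print("holes-threads mm",(pl-hs)*1000)
print("wrist px plate",proj(cw,pl),"thread",proj(cw,hs))
print("scene hole3 px",proj(s,pl)[2],"hole3 from scene",unproj(s,[[214.1,271.6]],p[2]-.0222),"thread3 from scene",unproj(s,[[215,280.5]],.05))
cv2.imwrite("pics/c5.png",crop(w,225,90,180,60,800,267))
E
```

```text
yaw -0.025551799530969088
holes-threads mm [[ 1.2952  1.1952 19.5192]
 [ 1.2996  1.3584 19.5192]
 [ 1.598   1.2688 19.5192]]
wrist px plate [[254.2678 123.7673]
 [377.4149 123.6525]
 [316.1098 315.1826]] thread [[258.6337 124.917 ]
 [369.392  125.0515]
 [314.2005 300.2528]]
scene hole3 px [213.9596 271.5929] hole3 from scene [[ 0.5149 -0.2543  0.0695]] thread3 from scene [[ 0.5159 -0.2568  0.05  ]]
```

View pics/c5.png

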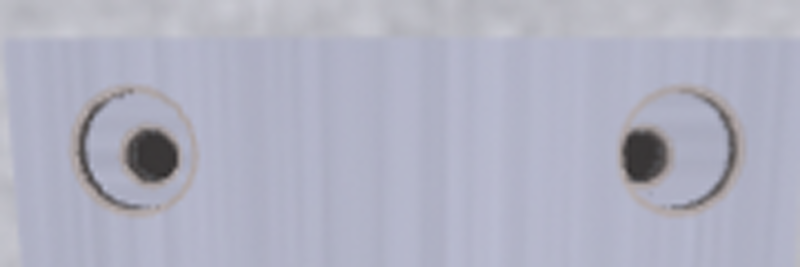

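The threads appear inside the holes as predicted: thread pixels (259,125) and (370,125), hole pixels (255,124) and (378,124). The remaining offset is about 1.3 mm in x and y, so I'll trim it out.

Emit:
step_arm(targets=[[-0.005,-0.008,-0.01,0,-1],[-0.005,-0.008,-0.01,0,-1],[-0.005,-0.008,-0.01,0,-1],[-0.005,-0.008,-0.01,0,-1],[-0.005,-0.008,-0.01,0,-1]])

```text
time_s: 10.25
tool_pos: [0.5152, -0.186, 0.0893]
orientation: [0.0, 0.716, 0.698, 0.0]
contact_force: [0.3, 0.1, -4.2]
grip_width: 0.0116
grasp_force: 45.0
```

Emit:
step_arm(targets=[[0,0,0,0,-1],[0,0,0,0,-1],[0,0,0,0,-1],[0,0,0,0,-1],[0,0,0,0,-1]])

```text
time_s: 10.75
tool_pos: [0.5151, -0.186, 0.0893]
orientation: [0.0, 0.716, 0.698, -0.0]
contact_force: [-0.4, 1.0, -2.7]
grip_width: 0.0109
grasp_force: 45.0
```

```bash
python3 -c "
from workcell import robot
print(robot.finish_job())"
```

```text
the job is handed in; nothing more can be done
None
```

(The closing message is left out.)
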